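# Press a watch crystal home and hold it on the stop

### The job

Press the proud crystal into the watch case on the bench press: slide the carriage that carries the case fully home against the end stop, so that the case is under the spindle, then turn the wing knob clockwise as far as it goes to clamp the carriage there. Only then push the spindle's mushroom button straight down against its spring until it stops on the spring housing, pushing no harder than that needs, and finish while still holding it down on the stop (do not let go: the cement must set). Leave the other things on the bench where they are.

Things in the scene. Friction and masses are not known exactly. Their poses are not given: they have to be found in the camera images.
- press: grey-green cast bench press, fixed, elsewhere and turned in each start. Origin at bench height under the spindle axis; own +x from spindle to column (away from the robot), +y to the side where the carriage starts. In mm: base plate x -110..120, y -155..175, 20 high; head x -21..114, y +-21, z 99..141; column x 67..113, y +-20; end stop block at y -140, 50 tall
- carriage (a joint): travel of the carriage in m: 0 = fully out at +y, 0.080 = home on the end stop with the watch case under the spindle; it starts 0.058 to 0.080 m short of home. It moves along the press's -y, has about 2.5 N of friction and stays where it is left
- slide_knob (a point): centre of the carriage's black upright handle: a cylinder 18 mm in diameter and 30 mm tall on a stem, centre 71 mm above the bench; its bottom is 12 mm above the carriage plate (plate top at 44 mm). It stands at press x 0, 125 mm to +y of the watch case
- case_top (a point): centre of the top rim of the steel watch case (38 mm wide) that sits in a white nylon holder on the carriage, 65 mm above the bench; home, it is straight under the spindle
- crystal (a joint): how far the clear crystal (32 mm disc in the top of the case) has been pressed in, in m: 0 = standing 3 mm proud as at the start; the press's stop leaves it pressed in by about 0.0023. A press fit of about 4 N that stays where it is pushed
- clamp (a joint): angle of the black wing knob in rad, growing clockwise seen from above: 0 = loose, 1.25 = tight, its end; it starts between 0 and 0.25. It takes about 0.07 N m, up to 0.12 when tightening, and stays where it is left; tight, its steel strap bears down on the carriage plate and holds it
- clamp_wing (a point): centre of the wing (grip) of the wing knob, on its upright turning axis, 78.5 mm above the bench at press x -85, y -90. The wing is 46 mm long (its own x axis), 10 mm thick (its own y) and 22 mm tall, so it reaches from 67.5 to 89.5 mm above the bench
- spindle_travel (a joint): how far the sprung spindle is pressed down, in m: 0 = up, 0.010 = button on the spring housing, a hard stop. The spring pushes back with about 6 N at the top and 11 N at the stop, and the crystal adds up to 4 N; let go, it springs up
- spindle: the steel spindle with its black mushroom button on top, 42 mm in diameter (flat top 35 mm), 16 mm thick. Origin: centre of its flat top, 191 mm above the bench when up, on the spindle axis
- spare_die: bystander, to be left alone: white nylon disc, 32 mm wide, 18 tall, on the press's base plate; origin at its underside
- loupe: bystander, to be left alone: black eye loupe, 38 mm wide, 34 tall; origin at its underside
- parts_pot: bystander, to be left alone: clear pot with aluminium lid, 51 mm wide, 31 tall; origin at its underside
- movement: bystander, to be left alone: watch movement on a white ring holder, 44 mm wide, 20 tall; origin at its underside
- tweezers: bystander, to be left alone: steel tweezers lying flat, 120 mm long; origin at its underside
- screwdriver: bystander, to be left alone: small brass-handled screwdriver lying flat, 113 mm long; origin at its underside
- crystal_tin: bystander, to be left alone: flat round tin, 60 mm wide, 16 tall; origin at its underside

How it is judged:
By the outcome, as a careful person would: the job done as asked, in the order asked, and still so for the second after the job is handed in, while the arm keeps its last pose, push and grip.
It also fails if it takes over 61 s, if anything falls off the work surface, if the arm or the gripper's body presses on something with over 40 N, if the wrist force passes 120 N, or if a joint passes its speed limit or range.

### The arm

A 7-joint arm with a two-finger parallel gripper is mounted at the origin on the work surface. World frame = base frame: x ahead of the robot, y to its left, z up, the work surface at z = 0. Lengths are in m, angles in rad, forces in N, time in s.
With the tool pointing down it reaches from about 0.4 to 0.85 m from the base axis. Payload 10.4 kg.
Tool frame: the origin (TCP) lies midway between the tips of the shut fingers; the grasp point (between the pads) lies 19 mm behind it (manip.hold_point_z is the distance from the TCP to the grasp point, in m); z points along the fingers, y is the line along which they close (so a half turn about z gives the same grasp; the last joint's range is limited). The gripper opens to 85 mm and grips with 20 to 120 N. Pads are 22 mm wide; open, the fingers measure 114 mm over their backs; the gripper's body (76 mm by 85 mm) begins 54 mm behind the grasp point. The pads swing forward as they close: fully open they stand 13 mm farther back than shut.
Start: joints at [-1.244, 0.332, -0.065, 1.46, 0.022, 1.35, -0.088], TCP at [0.214, 0.587, 0.231] pointing down, gripper open.
Joint ranges: [-2.6, 2.6], [-0.5, 2.12], [-1.47, 1.34], [0.16, 2.42], [-1.27, 4.41], [0.06, 2.06], [-2.6, 2.6]. Speed limits (rad/s): [2.22, 2.22, 2.79, 2.79, 3.14, 3.14, 3.14].

### API

Orientations are given as a unit quaternion [x, y, z, w].
In Python, from workcell import manip, eyes, job gives the robot as it stands.
- The arm moves only by the shell command python3 -m crank 'ROWS' [FORCE]. ROWS is JSON, a list that holds one entry, the list of rows, each a list of 7 numbers: the finger opening in cm, from 0 to 8.54, then the shift along the world's x, y, z in cm, then the turn, a rotation vector about the world's x, y, z in degrees. In form: [[[hand, x, y, z, ax, ay, az], ...]]. A call has 1 to 20 rows; each row shifts and turns the commanded pose from where the row before left it; what a row does not reach is not made up. A row lasts 1/8 s, in which the tool goes at most 62.5 mm and 10.7 degrees, less where a joint would pass 70% of its speed; a pose out of reach is approached as far as the arm can. A call with a gripper value outside its range is refused whole. The fingers move at their own pace and stop on an object; FORCE is the grip in N (left out, the last holds). Time passes only in rows, so rows that do not move let the fingers close. It gives the time, the measured TCP pose, the force, the opening and the grip force at its end, in the units of the state.
- manip.get_obs(): the state, without advancing time (a new reading comes with each control period).
- eyes.camera(name): name is "side" or "top" or "wrist"; returns (picture, depth): 420x560x3 uint8, red, green, blue; 420x560 float32, m along the optical axis (not along the pixel's ray), 0 where there is no reading.
- eyes.camera_params(name): a dict with "fx", "fy", "cx", "cy" (pixels), "world_from_camera" (4x4, takes a point from camera to world coordinates); the wrist camera has in their place "hand_eye" (4x4, takes a point from camera to tool coordinates, whose origin is the TCP and whose axes are the flange's). Camera axes: x right, y down, z forward; pixel columns grow to the right and rows downward; lengths in m; the calibration is good to about 2 mm. A picture is of the moment at which its call begins: read the wrist's pose just before it. camera_params takes no time and is no camera call.
- job.hand_in(): hands the job in; it is judged then, once.
The state is a dict: "clock": time; "joint_pos": joint angles; "joint_velocities": joint speeds; "tau": joint torques, N m; "position": TCP position; "ee_rot": TCP orientation; "ft_force": force on the tool from outside, world axes, zero at the start; "torque": the same for the moment, N m; "grip_width": opening from 0.0 (shut) to 1.0 (fully open); "grasp_force": force on a finger pad.
Only numpy, scipy, OpenCV 4.12 (cv2) and the standard library are available. Lean on these libraries where they do the work, as an engineer would, in place of code of your own. Each camera call takes 0.05 s, during which the arm holds its last target. There are 200 camera calls.

## Working session

There is one attempt and no reset: what is moved stays moved. The work goes in short steps, Python scripts to look and compute and a shell command to move; the robot and the scene stay as the last step left them, time stands still between calls to the robot, and variables do not carry over. Pictures are saved under pics/ and viewed, at most 10 in all, crops included, and the job is handed in when it is done.

```bash
mkdir -p pics
python3 - <<'E'
from workcell import manip, eyes
import cv2, numpy as np
o=manip.get_obs(); print(o)
for n in("top","side"):
    p,d=eyes.camera(n); cv2.imwrite(f"pics/{n}0.png",p[:,:,::-1]); np.savez(f"{n}0.npz",p=p,d=d)
    c=eyes.camera_params(n); print(n,c)
print(eyes.camera_params("wrist"))
E
```

```text
{'clock': 0.0, 'joint_pos': array([-1.24365606,  0.33287078, -0.06471466,  1.46094855,  0.02161076,
        1.34991536, -0.08850886]), 'joint_velocities': array([ 1.01105404e-03, -1.23011405e-04,  4.20915816e-04,  8.68675526e-06,
       -5.98671081e-04, -2.06181283e-05,  1.17946230e-03]), 'tau': array([-1.75835947e-03, -6.25437427e+01,  4.80403961e-02, -3.91593575e+01,
        1.61182584e-02,  1.02362290e-02,  2.16203563e-05]), 'position': array([0.2140278 , 0.58680208, 0.23051321]), 'ee_rot': array([ 1.73966171e-01,  9.84751364e-01, -7.17461961e-04, -8.92271791e-05]), 'ft_force': array([ 0.70232498, -0.03022009, -0.10059456]), 'torque': array([-0.03373732, -0.00737245,  0.03542762]), 'grasp_force': 0.0, 'grip_width': 0.9974144526001353}
top {'fx': 429.3154087348458, 'fy': 429.3154087348458, 'cx': 273.5691918874299, 'cy': 212.70983064196176, 'world_from_camera': array([[-1.03905331e-02, -9.78663877e-01,  2.05204904e-01,
         3.80665749e-01],
       [-9.99943574e-01,  1.06229619e-02,  3.10045479e-05,
         6.93938442e-02],
       [-2.21022691e-03, -2.05193003e-01, -9.78719033e-
[... 247 characters left out ...]
ray([[ 0.9888444 , -0.11095189,  0.09938024,  0.48891227],
       [-0.14861022, -0.68969746,  0.70868358, -0.47490737],
       [-0.01008748, -0.71554671, -0.69849206,  0.65914215],
       [ 0.        ,  0.        ,  0.        ,  1.        ]])}
{'fx': 291.35596022646075, 'fy': 291.35596022646075, 'cx': 278.4375601242734, 'cy': 211.1424397429212, 'hand_eye': array([[ 5.56792704e-05, -9.46704415e-01, -3.22103630e-01,
         8.22115789e-02],
       [ 9.99999924e-01, -7.15759774e-05,  3.83232440e-04,
        -7.91454811e-04],
       [-3.85862725e-04, -3.22103627e-01,  9.46704339e-01,
        -1.41130891e-01],
       [ 0.00000000e+00,  0.00000000e+00,  0.00000000e+00,
         1.00000000e+00]])}
```

View pics/top0.png

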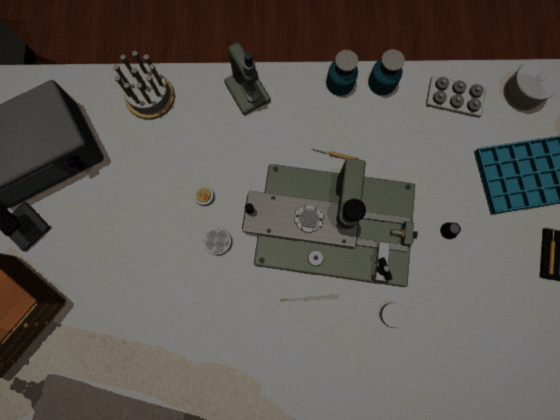

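View pics/side0.png

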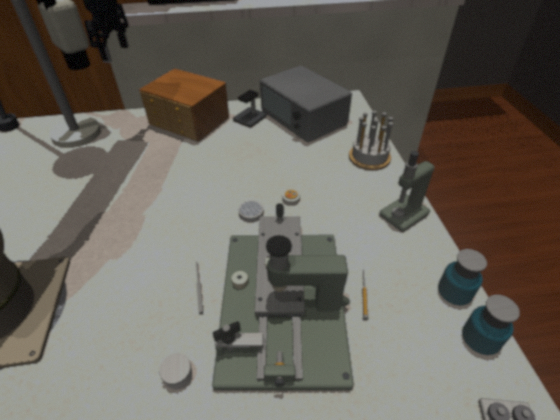

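The top view shows the carriage knob at about (250,209), the case at (309,218), the spindle button at (352,210) and the wing at (384,267). In the side view the button is at (279,246), the knob at (280,212) and the wing at (228,333).

```bash
cat > h.py <<'E'
import numpy as np, cv2
from workcell import eyes, manip
from scipy.spatial.transform import Rotation as R
def cloud(n,p,d,T=None):
    c=eyes.camera_params(n); T=c["world_from_camera"] if T is None else T
    v,u=np.mgrid[:d.shape[0],:d.shape[1]]
    P=np.stack([(u-c["cx"])/c["fx"]*d,(v-c["cy"])/c["fy"]*d,d],-1)
    return P@T[:3,:3].T+T[:3,3]
def ray(n,u,v,z,T=None):
    c=eyes.camera_params(n); T=c["world_from_camera"] if T is None else T
    r=T[:3,:3]@np.array([(u-c["cx"])/c["fx"],(v-c["cy"])/c["fy"],1]); o=T[:3,3]
    return o+r*(z-o[2])/r[2]
def wristT(o):
    T=np.eye(4);T[:3,:3]=R.from_quat(o["ee_rot"]).as_matrix();T[:3,3]=o["position"]
    return T@eyes.camera_params("wrist")["hand_eye"]
E
python3 - <<'E'
from h import *
for n in("top","side"):
    f=np.load(n+"0.npz");p,d=f["p"],f["d"];W=cloud(n,p,d)
    dark=(p.max(2)<45)&(d>0)
    for nm,z0,z1 in(("button",.185,.197),("knob",.080,.092),("wing",.082,.096)):
        m=dark&(W[...,2]>z0)&(W[...,2]<z1)&(abs(W[...,0]-.38)<.16)&(abs(W[...,1])<.25)
        k,l,s,c=cv2.connectedComponentsWithStats(m.astype(np.uint8))
        for i in range(1,k):
            if s[i,4]>15: 
                q=W[l==i]; print(n,nm,s[i],c[i],q.mean(0).round(4),((q.min(0)+q.max(0))/2).round(4))
    # corners of base plate top: greenish z~.02
    m=(abs(W[...,2]-.02)<.006)&(p[...,1]>p[...,2].astype(int)+5)&(abs(W[...,0]-.4)<.25)&(abs(W[...,1])<.3)
    m=cv2.morphologyEx(m.astype(np.uint8),cv2.MORPH_OPEN,np.ones((3,3)))
    q=W[m>0][:,:2].astype(np.float32); print(n,len(q),cv2.minAreaRect(q))
E
```

```text
top button [343 211  23  10 175] [354.15428571 214.75428571] [ 0.5322 -0.0737  0.189 ] [ 0.5312 -0.0739  0.1891]
top knob [379 258  13  22  97] [385.32989691 268.55670103] [ 0.4442 -0.1493  0.087 ] [ 0.4444 -0.1495  0.0857]
top wing [380 258   7  11  42] [382.88095238 261.95238095] [ 0.4571 -0.1451  0.0877] [ 0.4553 -0.1455  0.0867]
top wing [384 270   8  10  47] [388.06382979 274.74468085] [ 0.432  -0.1538  0.0873] [ 0.4326 -0.1533  0.0864]
top 8149 ((0.5594212412834167, 0.007871150970458984), (0.4782356917858124, 0.22927957773208618), 81.69290924072266)
side button [267 237  12  19 144] [272.70138889 246.59722222] [ 0.5334 -0.0798  0.1905] [ 0.5323 -0.0776  0.189 ]
side knob [215 323  24  16 113] [227.0619469  330.87610619] [ 0.4473 -0.1544  0.0859] [ 0.4466 -0.1529  0.0856]
side wing [215 323  24  15  93] [227.15053763 330.35483871] [ 0.4476 -0.1541  0.087 ] [ 0.4466 -0.1529  0.0866]
side 9757 ((0.5615791082382202, 0.010349437594413757), (0.48403510451316833, 0.2299763709306717), 81.43962860107422)
```

Run:
```python
from h import *
for n in("top","side"):
    f=np.load(n+"0.npz");p,d=f["p"],f["d"];W=cloud(n,p,d)
    dark=(p.max(2)<50)&(d>0)&(abs(W[...,0]-.5)<.2)&(abs(W[...,1])<.25)
    for nm,z0,z1,zt in(("button",.170,.2,.187),("knob",.062,.095,.086),("wing",.07,.096,.0895)):
        m=dark&(W[...,2]>z0)&(W[...,2]<z1)
        k,l,s,c=cv2.connectedComponentsWithStats(m.astype(np.uint8))
        for i in range(1,k):
            if s[i,4]>25:
                q=W[l==i]; t=q[q[:,2]>zt-.004]
                print(n,nm,s[i],c[i].round(1),((q.min(0)+q.max(0))/2).round(4),"top",len(t),cv2.minAreaRect(t[:,:2].astype(np.float32)) if len(t)>5 else "")
f=np.load("top0.npz");p,d=f["p"],f["d"];W=cloud("top",p,d)
p=p.astype(int);hs=cv2.cvtColor(f["p"],cv2.COLOR_RGB2HSV)
m=(abs(W[...,2]-.02)<.008)&(hs[...,1]>35)&(abs(W[...,0]-.5)<.18)&(abs(W[...,1])<.25)
m=cv2.morphologyEx(m.astype(np.uint8),cv2.MORPH_OPEN,np.ones((5,5)))
q=W[m>0][:,:2].astype(np.float32);print(len(q),cv2.minAreaRect(q),cv2.boxPoints(cv2.minAreaRect(q)))
```

```text
top button [342 198  24  24 420] [353.8 209.4] [ 0.5433 -0.0741  0.186 ] top 413 ((0.5426009893417358, -0.07391222566366196), (0.04067022353410721, 0.03959470987319946), 34.99383544921875)
top knob [338 170   4  20  37] [339.3 180. ] [ 0.6296 -0.0679  0.0785] top 12 ((0.6307817697525024, -0.0676935687661171), (0.0019329468486830592, 0.030852191150188446), 84.92532348632812)
top knob [245 203   9  11  71] [248.9 208. ] [0.572  0.1201 0.075 ] top 48 ((0.5728662014007568, 0.12020930647850037), (0.014423899352550507, 0.014419697225093842), 89.5208740234375)
top knob [377 258  15  22 166] [383.7 268.9] [ 0.4444 -0.1492  0.0767] top 94 ((0.44467008113861084, -0.1505168378353119), (0.04394049197435379, 0.009591913782060146), 18.186553955078125)
top wing [338 170   4  18  28] [339.6 179.2] [ 0.6302 -0.0679  0.0832] top 12 ((0.6307817697525024, -0.0676935687661171), (0.0019329468486830592, 0.030852191150188446), 84.92532348632812)
top wing [245 203   9  10  63] [248.7 207.7] [0.5721 0.1196 0.0791] top 11 ((0.5723247528076172, 0.12062526494264603), (0.007569944951683283, 0.013319369405508041),
[... 1043 characters left out ...]
5724574327468872, 0.1167282685637474), (0.005154878832399845, 0.007053143810480833), 65.23983001708984)
side wing [316 286  12  11  53] [320.8 291.4] [ 0.6144 -0.0988  0.0829] top 17 ((0.6136313080787659, -0.10359027981758118), (0.005272537004202604, 0.017357343807816505), 50.0891227722168)
side wing [214 323  26  18 211] [227.1 332.5] [ 0.4465 -0.1533  0.0811] top 84 ((0.44643524289131165, -0.1531330645084381), (0.03994804248213768, 0.007629482075572014), 18.534526824951172)
6185 ((0.5593808889389038, 0.009191930294036865), (0.47446924448013306, 0.2260776162147522), 81.3319091796875) [[ 0.4118795  -0.20829688]
 [ 0.6353749  -0.2423691 ]
 [ 0.70688224  0.22668074]
 [ 0.48338687  0.26075298]]
```

```bash
python3 -m crank '[[[8.5,3,-3.9,0,0,0,1],[8.5,3,-3.9,0,0,0,1],[8.5,3,-3.9,0,0,0,1],[8.5,3,-3.9,0,0,0,1],[8.5,3,-3.9,0,0,0,1],[8.5,3,-3.9,0,0,0,1],[8.5,3,-3.9,0,0,0,1],[8.5,3,-3.9,0,0,0,1],[6,3,-3.9,-1,0,0,1],[5,3,-3.9,-2,0,0,1],[5,3,-3.9,-3,0,0,1],[5,2.8,-3.9,-3,0,0,0.5],[5,0,0,0,0,0,0]]]'
python3 - <<'E'
from h import *
o=manip.get_obs();T=wristT(o);p,d=eyes.camera("wrist");cv2.imwrite("pics/w1.png",p[:,:,::-1])
W=cloud("wrist",p,d,T);print(o["position"],R.from_quat(o["ee_rot"]).as_matrix().round(3))
m=(p.max(2)<60)&(d>0)&(abs(W[...,2]-.078)<.012)
k,l,s,c=cv2.connectedComponentsWithStats(m.astype(np.uint8))
for i in range(1,k):
    if s[i,4]>60:
        q=W[l==i];t=q[q[:,2]>.083];print(s[i],c[i],q.mean(0),cv2.minAreaRect(t[:,:2].astype(np.float32)) if len(t)>5 else"")
E
```

```text
clock: 1.72
position: [0.5721, 0.1142, 0.1384]
ee_rot: [0.078, 0.997, -0.002, -0.002]
ft_force: [0.0, 1.1, 1.3]
grip_width: 0.588
grasp_force: 0.0
[0.57214035 0.11417513 0.13841881] [[-0.988  0.155 -0.004]
 [ 0.155  0.988 -0.004]
 [ 0.003 -0.004 -1.   ]]
[276 212  24  29 548] [287.42883212 225.93430657] [0.5692505  0.12019223 0.08142906] ((0.5715018510818481, 0.1200147271156311), (0.015485631301999092, 0.016293972730636597), 10.832228660583496)
[  41  294   50   61 1465] [ 69.31740614 317.18293515] [ 0.62339405 -0.07085521  0.07882852] ((0.6227075457572937, -0.07035944610834122), (0.05808734521269798, 0.012642210349440575), 8.250704765319824)
```

View pics/w1.png

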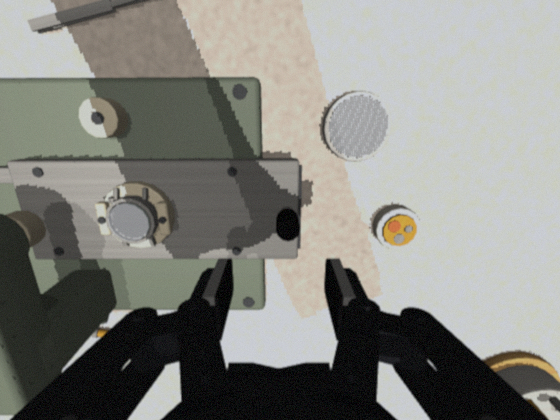

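The wrist view shows the knob at (287,224) and the case at (130,220), with the pads lined up with the carriage's travel. The knob is at (0.5715, 0.120).

```bash
python3 -m crank '[[[5,0,0.6,-2,0,0,0],[5,0,0,-3,0,0,0],[5,0,0,-3.2,0,0,0],[5,0,0,0,0,0,0],[1,0,0,0,0,0,0],[1,0,0,0,0,0,0],[1,0,0,0,0,0,0],[1,0,0,0,0,0,0]]]' 40
```

```text
clock: 2.78
position: [0.5731, 0.1254, 0.0613]
ee_rot: [0.075, 0.997, 0.001, 0.001]
ft_force: [-2.3, -0.8, 6.6]
grip_width: 0.194
grasp_force: 38.9
```

```bash
python3 -m crank '[[[1,-0.15,-1,0,0,0,0],[1,-0.15,-1,0,0,0,0],[1,-0.15,-1,0,0,0,0],[1,-0.15,-1,0,0,0,0],[1,-0.15,-1,0,0,0,0],[1,-0.15,-1,0,0,0,0],[1,-0.1,-0.6,0,0,0,0],[1,0,0,0,0,0,0],[1,0,0,0,0,0,0]]]'
```

```text
clock: 3.9
position: [0.5629, 0.0586, 0.0613]
ee_rot: [0.075, 0.997, 0.0, 0.001]
ft_force: [-3.7, -1.9, 11.2]
grip_width: 0.197
grasp_force: 40.2
```

```bash
for i in 1 2; do python3 -m crank '[[[1,-0.04,-0.3,0,0,0,0],[1,0,0,0,0,0,0]]]' | grep -E "pos|ft"; python3 -m crank '[[[1,-0.04,-0.3,0,0,0,0],[1,0,0,0,0,0,0]]]'| grep -E "pos|ft"; done
```

```text
position: [0.5626, 0.0565, 0.0612]
ft_force: [-4.3, 1.1, 9.8]
position: [0.5622, 0.0536, 0.0613]
ft_force: [-4.1, 1.1, 11.2]
position: [0.5617, 0.0507, 0.0612]
ft_force: [-3.6, 0.7, 10.8]
position: [0.5615, 0.0492, 0.0613]
ft_force: [-1.6, 6.0, 9.3]
```

```bash
for i in 1 2; do python3 -m crank '[[[1,-0.03,-0.2,0,0,0,0],[1,0,0,0,0,0,0]]]' | grep -E "pos|ft"; done
```

```text
position: [0.5615, 0.0492, 0.0613]
ft_force: [-1.3, 12.1, 6.7]
position: [0.5615, 0.0491, 0.0613]
ft_force: [1.1, 17.0, 4.9]
```

```bash
python3 -m crank '[[[5,0,0,0,0,0,0],[5,0,0.2,0,0,0,0],[5,0,0,3,0,0,0],[5,-2,0,4,0,0,3],[5,-4,0,2,0,0,4],[5,-4,-2,0,0,0,4],[5,-1.7,-4,0,0,0,4],[5,0,-5,0,0,0,4],[5,0,-5,0,0,0,4],[5,0,-4,-1,0,0,4],[5,0,0,0,0,0,0]]]'
python3 - <<'E'
from h import *
o=manip.get_obs();T=wristT(o);p,d=eyes.camera("wrist");cv2.imwrite("pics/w2.png",p[:,:,::-1])
W=cloud("wrist",p,d,T);print(o["position"],R.from_quat(o["ee_rot"]).as_matrix().round(3))
m=(p.max(2)<60)&(d>0)&(W[...,2]>.083)&(W[...,2]<.096)&(np.hypot(W[...,0]-.445,W[...,1]+.151)<.04)
q=W[m];print(len(q),q.mean(0),cv2.minAreaRect(q[:,:2].astype(np.float32)))
E
```

```text
clock: 6.78
position: [0.4418, -0.1583, 0.139]
ee_rot: [-0.158, 0.987, -0.0, -0.0]
ft_force: [-0.1, 0.4, 0.4]
grip_width: 0.587
grasp_force: 0.0
[ 0.44180025 -0.15832519  0.13902602] [[-0.95  -0.312 -0.001]
 [-0.312  0.95  -0.001]
 [ 0.001 -0.001 -1.   ]]
605 [ 0.44166893 -0.15217622  0.08755711] ((0.444000244140625, -0.15146471560001373), (0.04525856673717499, 0.010067963041365147), 17.780254364013672)
```

View pics/w2.png

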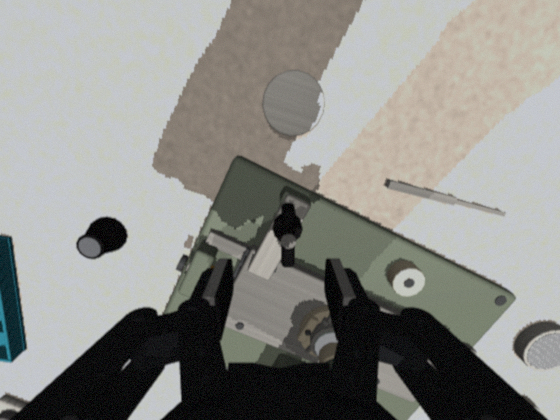

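The wing is at (287,228), parallel to the pads and slightly left of centre. Its centre is at (0.444, -0.1515).

```bash
python3 -m crank '[[[4,0.2,0.7,-2,0,0,0],[4,0,0,-2.7,0,0,0],[4,0,0,-2.7,0,0,0],[4,0,0,0,0,0,0]]]'; python3 -m crank '[[[0.5,0,0,0,0,0,0],[0.5,0,0,0,0,0,0],[0.5,0,0,0,0,0,0],[0.5,0,0,0,0,0,0]]]' 40
```

```text
clock: 7.32
position: [0.4438, -0.1467, 0.0642]
ee_rot: [-0.161, 0.987, 0.001, -0.002]
ft_force: [-0.2, -0.3, 0.4]
grip_width: 0.471
grasp_force: 0.0
clock: 7.82
position: [0.4461, -0.1495, 0.0669]
ee_rot: [-0.16, 0.987, -0.001, 0.001]
ft_force: [2.2, -7.6, -4.1]
grip_width: 0.24
grasp_force: 39.2
```

Run:
```python
from h import *
o=manip.get_obs();print(o["grip_width"],o["position"],o["ft_force"],o["torque"])
p,d=eyes.camera("wrist");q,_=eyes.camera("side")
f=lambda a:cv2.resize(a,(400,400),interpolation=cv2.INTER_CUBIC)
im=np.hstack([f(p[180:320,210:350]),f(q[270:390,165:285])])
im=cv2.convertScaleAbs(im,alpha=2.5,beta=10);cv2.imwrite("pics/w3.png",im[:,:,::-1])
```

```text
0.23978685137946995 [ 0.44606344 -0.14951219  0.06686958] [ 2.18394074 -7.60045596 -4.08139155] [-1.61860758 -0.44136869  0.00170013]
```

View pics/w3.png

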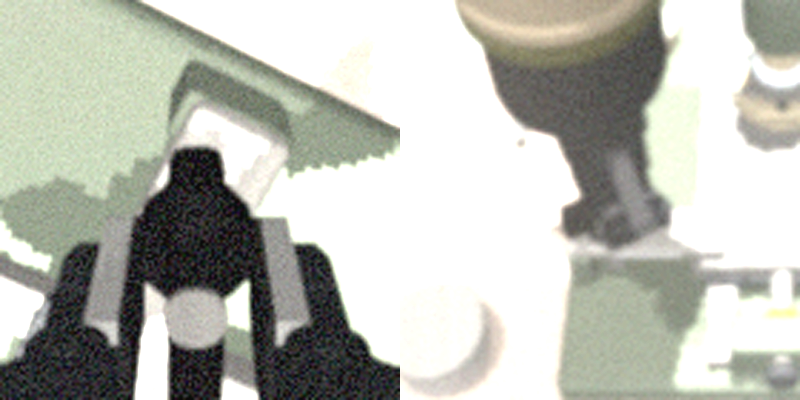

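The pads have closed on the round hub below the wing (about 21 mm wide), so I'll open, go up 9 mm and grip again.

```bash
python3 -m crank '[[[4,0,0,0,0,0,0],[4,0,0,0.9,0,0,0],[4,0,0,0,0,0,0]]]';  python3 -m crank '[[[0.3,0,0,0,0,0,0],[0.3,0,0,0,0,0,0],[0.3,0,0,0,0,0,0],[0.3,0,0,0,0,0,0],[0.3,0,0,0,0,0,0]]]' 40
```

```text
clock: 8.3
position: [0.4459, -0.1477, 0.0757]
ee_rot: [-0.161, 0.987, -0.0, 0.001]
ft_force: [-0.4, -0.3, -0.9]
grip_width: 0.471
grasp_force: 0.0
clock: 8.93
position: [0.4457, -0.1495, 0.0747]
ee_rot: [-0.16, 0.987, -0.001, 0.001]
ft_force: [3.1, -6.9, 0.5]
grip_width: 0.102
grasp_force: 44.3
```

```bash
python3 -m crank '[[[0.3,-0.1,-0.3,0,0,0,0],[0.3,0,0,0,0,0,-5],[0.3,0,0,0,0,0,-5],[0.3,0,0,0,0,0,-5],[0.3,0,0,0,0,0,-5],[0.3,0,0,0,0,0,-5],[0.3,0,0,0,0,0,-5],[0.3,0,0,0,0,0,-5],[0.3,0,0,0,0,0,-5],[0.3,0,0,0,0,0,0]]]'; python3 -c "
from h import *
print(manip.get_obs()['torque'])"
```

```text
clock: 10.18
position: [0.4457, -0.1508, 0.0748]
ee_rot: [0.187, 0.982, 0.0, 0.002]
ft_force: [7.7, -0.7, -3.0]
grip_width: 0.106
grasp_force: 43.9
[-1.49539365e-03 -1.64758371e+00 -3.49266675e-02]
```

```bash
cat > s.py <<'E'
from h import *
o=manip.get_obs();M=R.from_quat(o["ee_rot"]).as_matrix()
print("pos",o["position"].round(4),"yaw of tool y",np.degrees(np.arctan2(M[1,1],M[0,1])).round(1),"F",o["ft_force"].round(1),"T",o["torque"].round(3),"w",round(float(o["grip_width"]),3),"gf",round(float(o["grasp_force"]),1))
E
python3 -m crank '[[[0.3,0.1,0,0,0,0,-5],[0.3,0.1,0,0,0,0,-5],[0.3,0,0,0,0,0,-4],[0.3,0,0,0,0,0,0]]]'>/dev/null; python3 s.py
python3 -m crank '[[[0.3,0,0,0,0,0,-4],[0.3,0,0,0,0,0,0]]]'>/dev/null; python3 s.py
python3 -m crank '[[[0.3,0,0,0,0,0,-4],[0.3,0,0,0,0,0,0]]]'>/dev/null; python3 s.py
```

```text
pos [ 0.4457 -0.1511  0.0747] yaw of tool y 54.4 F [-3.3 -1.7  9.1] T [-0.083  0.751 -0.081] w 0.102 gf 45.5
pos [ 0.4457 -0.1512  0.0747] yaw of tool y 50.4 F [-4.2 -1.5  8.8] T [-0.126  0.764 -0.014] w 0.098 gf 45.5
pos [ 0.4456 -0.1513  0.0747] yaw of tool y 46.4 F [-4.6 -2.5  9. ] T [-0.24   0.862  0.033] w 0.108 gf 45.6
```

```bash
python3 -m crank '[[[0.3,0,0,0,0,0,-3],[0.3,0,0,0,0,0,0]]]'>/dev/null; python3 s.py
python3 -m crank '[[[0.3,0,0,0,0,0,-3],[0.3,0,0,0,0,0,0]]]'>/dev/null; python3 s.py
python3 -m crank '[[[0.3,0,0,0,0,0,-3],[0.3,0,0,0,0,0,0]]]'>/dev/null; python3 s.py
```

```text
pos [ 0.4456 -0.1514  0.0747] yaw of tool y 43.4 F [-5.6 -1.9  8.8] T [-0.339  0.916  0.317] w 0.105 gf 45.7
pos [ 0.4456 -0.1514  0.0747] yaw of tool y 40.5 F [-5.5 -2.2  9.6] T [-0.514  0.914  1.111] w 0.101 gf 57.6
pos [ 0.4456 -0.1515  0.0748] yaw of tool y 37.6 F [-5.7 -3.6 10.6] T [-0.643  1.026  1.741] w 0.105 gf 77.0
```

```bash
python3 -m crank '[[[4,0,0,0,0,0,0],[4,0,0,0,0,0,0],[4,0,0,3,0,0,0],[4,0,0,5,0,0,5],[2,0,0,5,0,0,8],[0,0,0,2.5,0,0,8],[0,0,0,0,0,0,8],[0,0,0,0,0,0,8],[0,0,0,0,0,0,0]]]' ; python3 s.py
python3 - <<'E'
from h import *
p,d=eyes.camera("top");W=cloud("top",p,d)
m=(p.max(2)<50)&(d>0)&(abs(W[...,0]-.445)<.035)&(abs(W[...,1]+.151)<.035)&(W[...,2]>.083)&(W[...,2]<.097)
q=W[m];print("wing",len(q),cv2.minAreaRect(q[:,:2].astype(np.float32)) if len(q)>5 else"")
m=(p.max(2)<50)&(d>0)&(abs(W[...,0]-.56)<.03)&(abs(W[...,1]-.05)<.04)&(W[...,2]>.082)&(W[...,2]<.097)
q=W[m];print("knob",len(q),cv2.minAreaRect(q[:,:2].astype(np.float32)) if len(q)>5 else"")
q,_=eyes.camera("wrist")
im=np.hstack([cv2.resize(p[150:300,220:440],(440,300)),cv2.resize(q,(360,300))])
cv2.imwrite("pics/c4.png",cv2.convertScaleAbs(im,alpha=1.5)[:,:,::-1])
E
```

```text
clock: 13.05
position: [0.4459, -0.1506, 0.2292]
ee_rot: [0.136, 0.991, 0.0, -0.0]
ft_force: [0.3, 1.0, 0.3]
grip_width: -0.01
grasp_force: 0.0
pos [ 0.4459 -0.1506  0.2292] yaw of tool y 74.4 F [0.3 1.  0.3] T [-0.002 -0.039  0.042] w -0.01 gf 0.0
wing 102 ((0.44481080770492554, -0.14996737241744995), (0.010869565419852734, 0.04507867991924286), 46.480690002441406)
knob 47 ((0.5618700981140137, 0.04923517256975174), (0.014230084605515003, 0.01471858099102974), 89.63404846191406)
```

View pics/c4.png

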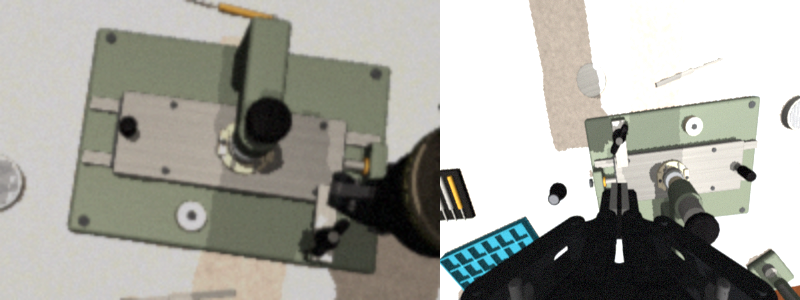

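The crop shows the case under the spindle, the carriage home and the wing turned to about -44°. Next I move over the button at about (265,120) in the crop, which is (0.543, -0.075).

```bash
python3 -m crank '[[[0,3.2,2.5,0,0,0,0],[0,3.2,2.5,0,0,0,0],[0,3.3,2.5,0,0,0,0],[0,0,0,-1.5,0,0,0],[0,0,0,-1.2,0,0,0],[0,0,0,-0.6,0,0,0],[0,0,0,0,0,0,0],[0,0,0,0,0,0,0]]]' 40 >/dev/null; python3 s.py
```

```text
pos [ 0.543  -0.0761  0.1969] yaw of tool y 74.4 F [-0.8  0.2  0.6] T [-0.033  0.025  0.006] w 0.001 gf 0.0
```

```bash
for i in 1 2 3; do python3 -m crank '[[[0,0,0,-0.2,0,0,0],[0,0,0,-0.2,0,0,0],[0,0,0,0,0,0,0]]]'>/dev/null; python3 s.py; done
```

```text
pos [ 0.5429 -0.0758  0.1922] yaw of tool y 74.5 F [ 0.2 -0.1 -0. ] T [0.021 0.04  0.022] w -0.001 gf 0.0
pos [ 0.5432 -0.0758  0.1889] yaw of tool y 74.5 F [-2.2  0.7  5.7] T [0.096 0.613 0.033] w -0.0 gf 3.4
pos [ 0.5431 -0.0758  0.1851] yaw of tool y 74.5 F [-3.1  0.3  8.6] T [0.126 0.776 0.034] w 0.002 gf 4.4
```

```bash
for i in 1 2; do python3 -m crank '[[[0,0,0,-0.15,0,0,0],[0,0,0,0,0,0,0]]]'>/dev/null; python3 s.py; done;  python3 -m crank '[[[0,0,0,-0.1,0,0,0],[0,0,0,0,0,0,0]]]'>/dev/null; python3 s.py
```

```text
pos [ 0.5432 -0.0758  0.1837] yaw of tool y 74.5 F [-3.7  0.6  9.5] T [0.106 0.909 0.041] w -0.003 gf 4.7
pos [ 0.5432 -0.0758  0.1825] yaw of tool y 74.5 F [-4.3  0.6 12.2] T [ 0.205  1.16  -0.066] w 0.003 gf 6.0
pos [ 0.5432 -0.0758  0.1816] yaw of tool y 74.5 F [-6.7  1.2 12.4] T [ 0.161  1.377 -0.015] w 0.002 gf 6.7
```

```bash
for i in 1 2; do python3 -m crank '[[[0,0,0,-0.1,0,0,0],[0,0,0,0,0,0,0]]]'>/dev/null; python3 s.py; done
```

```text
pos [ 0.5432 -0.0758  0.1811] yaw of tool y 74.5 F [-7.5  1.3 18.4] T [ 0.301  1.773 -0.018] w -0.003 gf 9.0
pos [ 0.5432 -0.0759  0.181 ] yaw of tool y 74.4 F [-13.3   1.7  27.3] T [ 0.415  2.704 -0.046] w -0.001 gf 13.6
```

```bash
python3 -m crank '[[[0,0,0,0.08,0,0,0],[0,0,0,0,0,0,0],[0,0,0,0,0,0,0],[0,0,0,0,0,0,0]]]'>/dev/null; python3 s.py
```

```text
pos [ 0.5432 -0.0759  0.1811] yaw of tool y 74.5 F [-8.3  2.4 19.2] T [ 0.269  2.03  -0.012] w 0.006 gf 9.9
```

```bash
python3 -m crank '[[[0,0,0,0,0,0,0],[0,0,0,0,0,0,0],[0,0,0,0,0,0,0],[0,0,0,0,0,0,0],[0,0,0,0,0,0,0],[0,0,0,0,0,0,0],[0,0,0,0,0,0,0],[0,0,0,0,0,0,0]]]'>/dev/null; python3 s.py; python3 -c "
from workcell import job
print(job.hand_in())"
```

```text
pos [ 0.5432 -0.0758  0.181 ] yaw of tool y 74.5 F [-8.3  1.6 19.8] T [ 0.36   2.    -0.054] w -0.001 gf 9.9
the job is handed in; nothing more can be done
None
```

I pushed the carriage home against its end stop, turned the wing knob clockwise to its stop, then pressed the spindle down onto its housing and handed the job in still holding it there at about 20 N (it peaked at 27 N on reaching the stop); the hand-in gave no verdict.

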